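# Tare the dial scale with the sample jars on it

### The job

Get the dial scale ready for filling: first take every empty beaker off its pan and stand it on the green mat, then stand every sample jar on the bench upright on the pan. With all the jars on it and let go, turn the bezel by its black bar until the red zero mark meets the pointer. Set the glass down gently, never dropping it, and leave the other things on the bench where they are.

Things in the scene. Friction and masses are not known exactly. Their poses are not given: they have to be found in the camera images.
- scale: Blue dial bench scale, bolted down: housing 220 (x) x 360 (y) x 36 mm; square steel pan at its +y end, and at its -y end a console 170 x 140 mm, 85 mm high, with the dial on top. Origin: under the housing's centre. In its frame the pan's centre is at (0, 80) mm and the dial's axis at (0, -105) mm.
- pan_centre (a point): Centre of the upper face of the pan: flat, 190 x 190 mm outside, with a lip 4 mm thick and 8 mm high round its edge. Axes as the scale's: x, y along the pan's sides, z up. The face is 52 mm above the bench when empty and, being on a spring, sinks straight down 10 mm per kg of load (stop at 12 mm).
- pan (a joint): How far the pan is pressed down, m (0 = empty, 0.010 per kg).
- bezel (a joint): Turn of the tare bezel, rad, clockwise seen from above is positive, range -1.5 to 2.8. At 0 its zero mark points along the scale's +x. It turns against a steady friction of 0.05 N m and stays where it is left.
- bezel_grip (a point): Grip point of the bezel's black bar, on the dial's vertical axis, 110 mm above the bench. The bar is 54 mm long, 16 mm wide, its top 119 mm above the bench, standing on the bezel: an aluminium disc 92 mm across, its face 91 mm above the bench, with black ticks. The point's x runs along the bar to the red zero mark (turns with the bezel), z up.
- zero_mark (a point): The zero of the bezel: a red mark at the rim of the disc in line with the bar (the bar also has a red line on that half of its top). The point is 50 mm from the dial's axis, 92 mm above the bench, and turns with the bezel.
- pointer_tip (a point): Tip of the small black pointer (20 mm long) that travels round just outside the bezel, driven by the load; the tip is 50 mm from the dial's axis, 92 mm above the bench. When it coincides with the zero mark the scale reads zero.
- pointer (a joint): Turn of the pointer, rad, clockwise seen from above is positive, 0 (empty pan) points along the scale's +x; 2 rad per kg on the pan. Same zero direction and sense as joint bezel, so the scale reads zero when the two are equal. It cannot be moved by hand.
- beaker1: Empty glass beaker, open at the top, 64 mm outside diameter, 80 mm high, wall 3 mm, about 0.12 kg, standing on the pan at the start. Origin: centre of its underside, z up along its axis. There are one or two; None if absent.
- beaker2: Empty glass beaker, open at the top, 64 mm outside diameter, 80 mm high, wall 3 mm, about 0.12 kg, standing on the pan at the start. Origin: centre of its underside, z up along its axis. There are one or two; None if absent.
- mat: Green mat 200 (x) x 130 (y) mm, 4 mm thick, fixed flat on the bench. Origin: centre of its underside; z up.
- jar1: Capped sample jar, cream with a white label and a black cap, 56 mm diameter, 70 mm high (cap 53 mm diameter, the top 16 mm), about 0.1 to 0.2 kg. Stands on the bench at the start; None if absent. Origin: centre of its underside, z up along its axis. All jars are alike but for their weight.
- jar2: Capped sample jar, cream with a white label and a black cap, 56 mm diameter, 70 mm high (cap 53 mm diameter, the top 16 mm), about 0.1 to 0.2 kg. Stands on the bench at the start; None if absent. Origin: centre of its underside, z up along its axis. All jars are alike but for their weight.
- jar3: Capped sample jar, cream with a white label and a black cap, 56 mm diameter, 70 mm high (cap 53 mm diameter, the top 16 mm), about 0.1 to 0.2 kg. Stands on the bench at the start; None if absent. Origin: centre of its underside, z up along its axis. All jars are alike but for their weight.
- jar4: Capped sample jar, cream with a white label and a black cap, 56 mm diameter, 70 mm high (cap 53 mm diameter, the top 16 mm), about 0.1 to 0.2 kg. Stands on the bench at the start; None if absent. Origin: centre of its underside, z up along its axis. All jars are alike but for their weight.
- reagent: Amber reagent bottle, 72 mm diameter, 150 mm high, a bystander. Origin: centre of its underside.
- washbottle: White wash bottle with a red cap, 64 mm diameter, 140 mm high, a bystander. Origin: centre of its underside.
- bosshead: Aluminium clamp boss 45 x 30 x 30 mm with a 48 mm long screw at one side, a bystander lying on the bench. Origin: under the block's centre.
Not all that is in view belongs to the job. What is shaped like the jar3 but purple is not meant. Leave any turquoise look-alike of the jar1 alone.

How it is judged (in metres and radians):
On the way, in this order (a step that is already met when the one before it is completed fails the run):
1. every beaker stands on the green mat, let go (x of beaker1 in the frame of mat between -0.08 and 0.08 m and y of beaker1 in the frame of mat between -0.045 and 0.045 m and z of beaker1 in the frame of mat between -0.01 and 0.01 m and angle between each of beaker1, beaker2's own z axis and vertical below 0.12 rad and contact force between the fingers and beaker1 below 0.2 N and linear speed of each of beaker1, beaker2 below 0.03 m/s and x of beaker2 in the frame of mat between -0.08 and 0.08 m and y of beaker2 in the frame of mat between -0.045 and 0.045 m and z of beaker2 in the frame of mat between -0.01 and 0.01 m and contact force between the fingers and beaker2 below 0.2 N), for 0.2 s.
2. every jar stands upright on the pan, let go (x of jar1 in the frame of pan_centre between -0.07 and 0.07 m and y of jar1 in the frame of pan_centre between -0.07 and 0.07 m and z of jar1 in the frame of pan_centre between -0.006 and 0.006 m and angle between each of jar1, jar2, jar3, jar4's own z axis and vertical below 0.12 rad and contact force between the fingers and jar1 below 0.2 N and linear speed of each of jar1, jar2, jar3, jar4 below 0.03 m/s and x of jar2 in the frame of pan_centre between -0.07 and 0.07 m and y of jar2 in the frame of pan_centre between -0.07 and 0.07 m and z of jar2 in the frame of pan_centre between -0.006 and 0.006 m and contact force between the fingers and jar2 below 0.2 N and x of jar3 in the frame of pan_centre between -0.07 and 0.07 m and y of jar3 in the frame of pan_centre between -0.07 and 0.07 m and z of jar3 in the frame of pan_centre between -0.006 and 0.006 m and contact force between the fingers and jar3 below 0.2 N and x of jar4 in the frame of pan_centre between -0.07 and 0.07 m and y of jar4 in the frame of pan_centre between -0.07 and 0.07 m and z of jar4 in the frame of pan_centre between -0.006 and 0.006 m and contact force between the fingers and jar4 below 0.2 N), for 0.2 s.
3. the bezel's zero mark meets the pointer (distance between zero_mark and pointer_tip below 0.006 m and velocity of joint bezel between -0.05 and 0.05 rad/s), for 0.2 s.
At the end, for the whole second after the job is handed in: Every present beaker upright on the mat (axis 20 mm or more inside its edge); every present jar upright on the pan inside the lip, foot within 6 mm of its face; tilts under 0.12 rad, all let go and at rest; the zero mark within 6 mm (0.12 rad) of the pointer's tip (all of step 1 and all of step 2 and all of step 3); the robot touches nothing.
It fails at once if the reagent bottle is moved more than 25 mm (distance of reagent from where it was at the start of the episode above 0.025 m).
It fails at once if the wash bottle is moved more than 25 mm (distance of washbottle from where it was at the start of the episode above 0.025 m).
It fails at once if the clamp boss is moved more than 25 mm (distance of bosshead from where it was at the start of the episode above 0.025 m).
It fails at once if a jar or beaker is dropped: moving faster than 1.2 m/s with no finger on it (a fall of about 7 cm) ((linear speed of jar1 above 1.2 m/s and contact force between the fingers and jar1 below 0.1 N) or (linear speed of jar2 above 1.2 m/s and contact force between the fingers and jar2 below 0.1 N) or (linear speed of jar3 above 1.2 m/s and contact force between the fingers and jar3 below 0.1 N) or (linear speed of jar4 above 1.2 m/s and contact force between the fingers and jar4 below 0.1 N) or (linear speed of beaker1 above 1.2 m/s and contact force between the fingers and beaker1 below 0.1 N) or (linear speed of beaker2 above 1.2 m/s and contact force between the fingers and beaker2 below 0.1 N)).
Of beaker1, beaker2 only 1 to 2 are there at a start; the rules pass over those that are not, and their reading is None.
Of jar1, jar2, jar3, jar4 only 2 to 4 are there at a start; the rules pass over those that are not, and their reading is None.
At some moment in a run one of jar1, jar2, jar3, jar4 may be knocked a few centimetres aside while the robot is not near it.
It also fails if it takes over 210 s, if anything falls off the work surface, if the arm or the gripper's body presses on something with over 40 N, if the wrist force passes 120 N, or if a joint passes its speed limit or range.

### The arm

A 6-joint arm with a two-finger parallel gripper is mounted at the origin on the work surface. World frame = base frame: x ahead of the robot, y to its left, z up, the work surface at z = 0. Lengths are in m, angles in degrees, forces in N, time in s.
With the tool pointing down it reaches from about 0.275 to 0.875 m from the base axis. Payload 12.5 kg.
Tool frame: the origin (TCP) lies at the very end of the fingers, on their centre line; the grasp point (between the pads) lies 19 mm behind it; z points along the fingers, y is the line along which they close (so a half turn about z gives the same grasp; the last joint's range is limited). The gripper opens to 85 mm and grips with 20 to 120 N. Pads are 22 mm wide; open, the fingers measure 114 mm over their backs; the gripper's body (76 mm by 85 mm) begins 54 mm behind the grasp point. The pads swing forward as they close: fully open they stand 13 mm farther back than shut.
Start: joints at [-79.446, 20.094, 94.641, -0, 65.266, -4.847], TCP at [0.146, -0.53, 0.231] pointing down, gripper open.
Joint ranges: [-157.81, 157.81], [-45, 120.19], [0.68, 151.7], [-89.99, 269.99], [4.06, 180], [-164.3, 164.3]. Speed limits (degrees/s): [127.2, 127.2, 159.86, 180, 180, 180].

### API

Orientations are given as a 3x3 rotation matrix whose columns are the frame's x, y, z axes.
In Python, from plant import manip, eyes, hand_in, nets gives the robot as it stands. The module is installed in compiled form; this text tells all that it offers.
- The arm moves only by the shell command python3 -m crank 'ROWS'. ROWS is JSON, a list of rows, each a list of 7 numbers: the turn, a rotation vector about the tool's x, y, z in degrees, then the shift along the tool's x, y, z in cm, then the closure, from 0 (fully open) to 1 (shut). In form: [[wx, wy, wz, x, y, z, grip], ...]. A call has 1 to 10 rows; each row shifts and turns the commanded pose from where the row before left it, along the tool's axes as they then stand; what a row does not reach is not made up. A row lasts 1/12 s, in which the tool goes at most 41.7 mm and 7.16 degrees, less where a joint would pass 70% of its speed; a pose out of reach is approached as far as the arm can. A call is refused whole if a number of a shift passes 4.17 or a number of a turn 7.16, either way. A call with a gripper value outside its range is refused whole. The fingers move at their own pace and stop on an object; the grip force is fixed at half the most. Time passes only in rows, so rows that do not move let the fingers close. It gives the time, the measured TCP pose, the force, the opening and the grip force at its end, in the units of the state.
- manip.get_state(): the state, without advancing time (a new reading comes with each control period).
- eyes.camera(name): name is "side" or "top"; returns a dict with "img" (480x640x3 uint8, red, green, blue), "range_z" (480x640 float32, m along the optical axis (not along the pixel's ray), 0 where there is no reading), "fx", "fy", "cx", "cy" (pixels), "k1" (the pictures are not rectified: a ray, as slopes to the right and down, at radius r is drawn at 1 + k1 r^2 times it, then the intrinsics apply), "R" (3x3) and "t" (3): a world point X has camera coordinates R X + t. Camera axes: x right, y down, z forward; pixel columns grow to the right and rows downward; lengths in m; the calibration is good to about 2 mm. A picture is of the moment at which its call begins.
- hand_in(): hands the job in; it is judged then, once.
Trained networks look in a picture, given as the dict that the camera call returned (one of the last four; its "shot" number tells which), for a name from the list of things; names that differ only in an ending like _2 or _b are one class to them, and where a whole thing is asked for, a point or a joint stands for the part that bears it (a point fixed in the world has none). Each returns a list of dicts, best first, with "conf" (0 to 1); they miss things now and then, are a little off and sometimes report something else, mostly with a low value. They report only what shows in the picture. A call takes as long as a camera call. They do not tell look-alikes from the thing itself.
- nets.cut_out(thing, picture): "pixels" (480x640 bool, what is visible of it) and "xy" ([column, row] as shares, 0 to 1, of the picture: columns of its width, rows of its height, amid what is visible of it).
- nets.mark_of(thing, picture): "xy" ([column, row] as shares, 0 to 1, of the picture: columns of its width, rows of its height: a listed point, or the origin of a listed thing).
The state is a dict: "time_s": time; "joint_positions": joint angles; "joint_vel": joint speeds; "tau": joint torques, N m; "eef_pos": TCP position; "tool_rot": TCP orientation; "force": force on the tool from outside, world axes, zero at the start; "torque": the same for the moment, N m; "gripper_width": finger opening in m; "grasp_force": force on a finger pad.
Only numpy, scipy, OpenCV 4.12 (cv2) and the standard library are available. Lean on these libraries where they do the work, as an engineer would, in place of code of your own. Each camera call takes 0.05 s, during which the arm holds its last target. There are 200 camera calls.

## Working session

There is one attempt and no reset: what is moved stays moved. The work goes in short steps, Python scripts to look and compute and a shell command to move; the robot and the scene stay as the last step left them, time stands still between calls to the robot, and variables do not carry over. Pictures are saved under pics/ and viewed, at most 14 in all, crops included, and the job is handed in when it is done.

```bash
mkdir -p pics; cat > h.py <<'E'
import numpy as np, cv2
from plant import manip, eyes, nets
def world(c, px, z=None):
    """pixels (N,2) -> world, by range, or by plane height z"""
    px=np.atleast_2d(np.asarray(px,float)); K=np.array([[c['fx'],0,c['cx']],[0,c['fy'],c['cy']],[0,0,1.]])
    R=np.array(c['R']);t=np.array(c['t'])
    d=(px-[c['cx'],c['cy']])/[c['fx'],c['fy']]; u=d.copy()
    for _ in range(20): u=d/(1+c['k1']*(u**2).sum(1,keepdims=True))
    ray=np.c_[u,np.ones(len(u))]
    if z is None:
        ii=px.round().astype(int); s=c['range_z'][ii[:,1],ii[:,0]][:,None]
        return (ray*s-t)@R
    o=-R.T@t; w=ray@R
    return o+w*((z-o[2])/w[:,2])[:,None]
def snap(name,fn=None):
    c=eyes.camera(name)
    if fn: cv2.imwrite('pics/'+fn,c['img'][:,:,::-1])
    return c
E
python3 - <<'E'
from h import *
for n in('top','side'):
    c=snap(n,n+'0.png'); R=np.array(c['R']); print(n,'cam at',(-R.T@np.array(c['t'])).round(3),c['fx'],c['k1'])
    for th in('beaker1','jar1','mat','pan_centre','bezel_grip','zero_mark','pointer_tip','reagent','washbottle','bosshead','scale'):
        for m in nets.mark_of(th,c):
            if m['conf']<.2: continue
            p=np.array(m['xy'])*[640,480]; z={'mat':0.004,'pan_centre':.05,'beaker1':.05,'bezel_grip':.11,'zero_mark':.092,'pointer_tip':.092}.get(th,0)
            print(th,round(m['conf'],2),p.round(),world(c,p,z)[0].round(3))
print(manip.get_state())
E
```

```text
top cam at [ 0.459 -0.049  1.563] 624.9922135278304 -0.040905292926618146
beaker1 0.73 [245. 294.] [0.464 0.146 0.05 ]
beaker1 0.26 [158. 263.] [0.545 0.359 0.05 ]
beaker1 0.23 [417. 293.] [ 0.457 -0.27   0.05 ]
jar1 0.94 [417. 335.] [ 0.351 -0.273  0.   ]
jar1 0.93 [507. 242.] [ 0.577 -0.507  0.   ]
jar1 0.87 [460. 300.] [ 0.436 -0.382  0.   ]
jar1 0.8 [466. 253.] [ 0.552 -0.403  0.   ]
jar1 0.79 [417. 294.] [ 0.453 -0.278  0.   ]
mat 0.59 [157. 265.] [0.542 0.373 0.004]
pan_centre 0.85 [250. 277.] [0.505 0.133 0.05 ]
pan_centre 0.44 [285. 164.] [0.779 0.042 0.05 ]
bezel_grip 0.96 [328. 281.] [ 0.489 -0.055  0.11 ]
zero_mark 0.75 [320. 258.] [ 0.544 -0.037  0.092]
pointer_tip 0.4 [333. 258.] [ 0.544 -0.068  0.092]
pointer_tip 0.23 [460. 298.] [ 0.442 -0.364  0.092]
reagent 0.74 [172. 190.] [0.732 0.333 0.   ]
washbottle 0.84 [439. 188.] [ 0.717 -0.34   0.   ]
bosshead 0.53 [287. 165.] [0.788 0.041 0.   ]
bosshead 0.31 [418. 294.] [ 0.453 -0.279  0.   ]
scale 0.85 [284. 272.] [0.516 0.053 0.   ]
side cam at [0.191 0.848 1.044] 575.0679218294069 0.04518263408769396
beaker1 0.98 [310. 
[... 743 characters left out ...]

        6.52653701e+01, -4.84514813e+00]), 'joint_vel': array([ 0.12090293, -0.04441382, -0.03467723,  0.05892909, -0.02759012,
        0.06830145]), 'tau': array([-2.10717826e-04, -5.06028700e+01, -2.91650838e+01, -8.76421632e-05,
        6.09020517e-04,  1.32507498e-06]), 'eef_pos': array([ 0.14609082, -0.53023335,  0.2313062 ]), 'tool_rot': array([[ 9.64100655e-01,  2.65537054e-01,  1.17841317e-05],
       [ 2.65537054e-01, -9.64100655e-01, -2.76125583e-05],
       [ 4.02893169e-06,  2.97504091e-05, -1.00000000e+00]]), 'force': array([-0.04998563,  0.18995269,  0.11225713]), 'torque': array([-0.0265082 ,  0.00877914, -0.08552785]), 'grasp_force': 0.0, 'gripper_width': 0.0856283131442522}
```

View pics/top0.png

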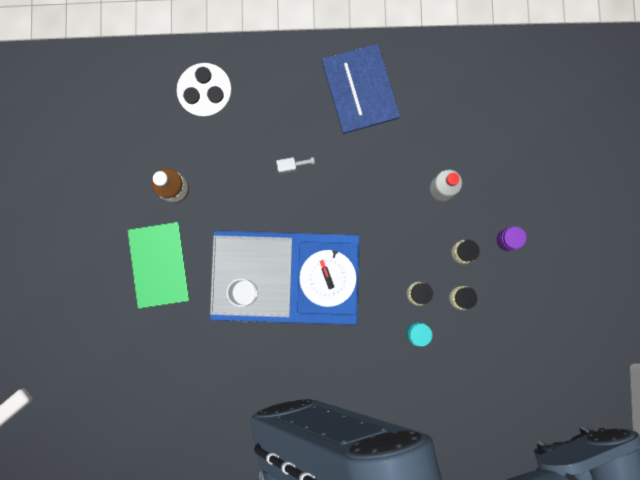

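View pics/side0.png

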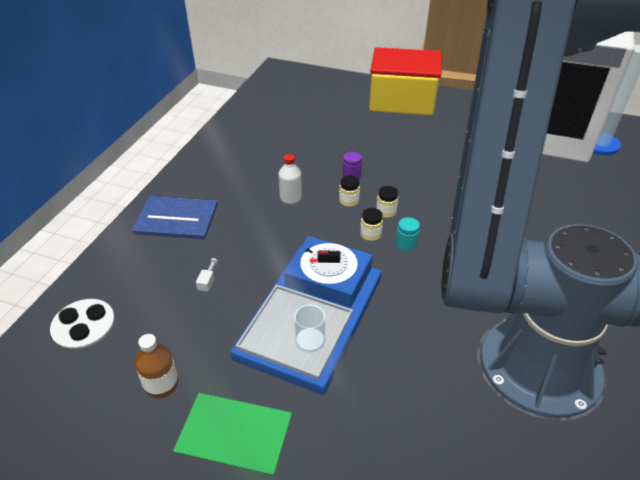

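The top picture shows one beaker on the pan (243,292) and three cream jars with black caps at (420,293), (463,298) and (466,251). The turquoise (420,335) and purple (513,238) look-alikes are to be left alone. The side view agrees. Next I refine the positions.

```bash
cat >> h.py <<'E'
def full(c):
    v,u=np.mgrid[0:480,0:640]; return world(c,np.c_[u.ravel(),v.ravel()]).reshape(480,640,3)
def circ(xy):
    c,r=cv2.minEnclosingCircle(xy.astype(np.float32)); return np.round(c,4),round(r,4)
def jars(c):
    "cap tops: dark blobs at z~0.07 (bench) or ~0.12 (pan)"
    W=full(c); m=(c['img'].max(2)<70)&(((W[...,2]>.06)&(W[...,2]<.08))|((W[...,2]>.108)&(W[...,2]<.135)))&(W[...,0]>.28)&(W[...,0]<.68)
    n,l,s,_=cv2.connectedComponentsWithStats(m.astype(np.uint8))
    for i in range(1,n):
        if s[i,4]>60:
            p=W[l==i]; print('cap',s[i,4],'mid',((np.percentile(p,2,0)+np.percentile(p,98,0))/2).round(3),'r',circ(p[:,:2])[1])
E
python3 - <<'E'
from h import *
for n in('top','side'):
    c=snap(n); print(n); jars(c); W=full(c)
    b=nets.cut_out('beaker1',c)[0]['pixels']; p=W[b]; z=np.percentile(p[:,2],[5,50,95]); print('beaker z',z.round(3),circ(p[p[:,2]>.115][:,:2]) if (p[:,2]>.115).any() else '')
    if n=='top':
        u=np.argwhere(b)[:,::-1]; print('by rim plane',circ(world(c,u,.13)[:,:2]), circ(world(c,u,.05)[:,:2]))
    hsv=cv2.cvtColor(c['img'],cv2.COLOR_RGB2HSV)
    for nm,m,z in (('mat',(abs(hsv[...,0].astype(int)-62)<12)&(hsv[...,1]>120),.004),('blue',(abs(hsv[...,0].astype(int)-110)<8)&(hsv[...,1]>170)&(W[...,2]>.02)&(W[...,2]<.045),.036)):
        m=m&(W[...,0]>.3)&(W[...,0]<.7); k=np.argwhere(m)[:,::-1]; r=cv2.minAreaRect(world(c,k,z)[:,:2].astype(np.float32)); print(nm,np.round(r[0],3),np.round(r[1],3),round(r[2],2))
    m=(hsv[...,1]>180)&((hsv[...,0]<6)|(hsv[...,0]>174))&(W[...,2]>.08)&(W[...,0]>.4)&(W[...,0]<.65)&(abs(W[...,1])<.15); k=np.argwhere(m)[:,::-1]
    print('red',W[m].round(3)[::6].tolist())
E
```

```text
top
cap 356 mid [ 0.555 -0.392  0.071] r 0.0267
cap 341 mid [ 0.455 -0.277  0.07 ] r 0.0258
cap 355 mid [ 0.442 -0.382  0.07 ] r 0.0264
beaker z [0.052 0.06  0.132] (array([0.4666, 0.0647]), 0.1136)
by rim plane (array([0.4675, 0.142 ]), 0.0365) (array([0.468 , 0.1527]), 0.0385)
mat [0.543 0.371] [0.199 0.13 ] 7.24
blue [0.503 0.05 ] [0.353 0.215] 86.68
red []
side
cap 212 mid [ 0.556 -0.39   0.068] r 0.0296
cap 233 mid [ 0.443 -0.382  0.067] r 0.0303
cap 244 mid [ 0.457 -0.274  0.067] r 0.0284
cap 122 mid [ 0.498 -0.05   0.116] r 0.025
beaker z [0.06  0.1   0.131] (array([0.3342, 0.4816]), 0.3935)
mat [0.546 0.371] [0.201 0.131] 7.23
blue [0.503 0.059] [0.368 0.221] 86.75
red [[0.52, -0.043, 0.123], [0.508, -0.051, 0.12], [0.532, -0.042, 0.094]]
```

```bash
python3 -m crank '[[0,0,-7.1,0,0,0,0],[0,0,-7.1,0,0,0,0],[0,0,-7.1,0,0,0,0],[0,0,-7.1,0,0,0,0],[0,0,-7.1,0,0,0,0],[0,0,-7.1,0,0,0,0],[0,0,-7.1,0,0,0,0],[0,0,-7.1,0,0,0,0],[0,0,-7.1,0,0,0,0],[0,0,-7.1,0,0,0,0]]'
python3 -m crank '[[0,0,-3.6,0,0,0,0],[0,0,0,3.2,1.5,0,0],[0,0,0,3.2,1.5,0,0],[0,0,0,3.2,1.5,0,0],[0,0,0,3.2,1.5,0,0],[0,0,0,3.2,1.5,0,0],[0,0,0,3.2,1.5,0,0],[0,0,0,3.2,1.5,0,0],[0,0,0,3.2,1.5,0,0],[0,0,0,3.2,1.5,0,0]]'
python3 -m crank '[[0,0,0,3.2,1.5,0,0],[0,0,0,3.2,1.5,0,0],[0,0,0,3.2,1.5,0,0],[0,0,0,3.2,1.5,0,0],[0,0,0,3.2,1.5,0,0],[0,0,0,3.2,1.5,0,0],[0,0,0,3.2,1.5,0,0],[0,0,0,3.2,1.5,0,0],[0,0,0,3.2,1.5,0,0],[0,0,0,0,0,0,0]]'
```

```text
time_s: 2.23
eef_pos: [0.1461, -0.5302, 0.2313]
tool_rot: [[0.057, 0.998, -0.0], [0.998, -0.057, 0.0], [0.0, -0.0, -1.0]]
force: [-0.2, 0.1, 0.4]
gripper_width: 0.0854
grasp_force: 0.0
time_s: 3.07
eef_pos: [0.2814, -0.2407, 0.2315]
tool_rot: [[0.0, 1.0, 0.0], [1.0, -0.0, -0.0], [-0.0, 0.0, -1.0]]
force: [0.3, -0.6, -0.7]
gripper_width: 0.0854
grasp_force: 0.0
time_s: 3.9
eef_pos: [0.4178, 0.0499, 0.2315]
tool_rot: [[-0.004, 1.0, 0.001], [1.0, 0.004, 0.001], [0.001, 0.001, -1.0]]
force: [-0.2, -1.3, 0.2]
gripper_width: 0.0852
grasp_force: 0.0
```

```bash
python3 -m crank '[[0,0,0,3.27,1.63,0,0],[0,0,0,3.27,1.63,0,0],[0,0,0,3.26,1.64,0,0],[0,0,0,0,0,0,0],[0,0,0,0,0,2.5,0],[0,0,0,0,0,2.5,0],[0,0,0,0,0,2.5,0],[0,0,0,0,0,2.5,0],[0,0,0,0,0,2,0],[0,0,0,0,0,2,0]]'
python3 -m crank '[[0,0,0,0,0,1.4,0],[0,0,0,0,0,0,0.3],[0,0,0,0,0,0,0.3],[0,0,0,0,0,0,0.6],[0,0,0,0,0,0,1],[0,0,0,0,0,0,1],[0,0,0,0,0,0,1],[0,0,0,0,0,0,1],[0,0,0,0,0,0,1],[0,0,0,0,0,0,1]]'
```

```text
time_s: 4.73
eef_pos: [0.4648, 0.1433, 0.0902]
tool_rot: [[0.0, 1.0, -0.0], [1.0, -0.0, -0.0], [-0.0, -0.0, -1.0]]
force: [0.9, 0.4, 0.4]
gripper_width: 0.085
grasp_force: 0.0
time_s: 5.57
eef_pos: [0.4654, 0.1438, 0.0775]
tool_rot: [[-0.0, 1.0, 0.001], [1.0, 0.0, 0.0], [0.0, 0.001, -1.0]]
force: [1.1, -0.7, 1.4]
gripper_width: 0.0635
grasp_force: 65.2
```

```bash
python3 -m crank '[[0,0,0,0,0,-1.5,1],[0,0,0,0,0,-2.5,1],[0,0,0,0,0,-2.5,1],[0,0,0,0,0,-2,1],[0,0,0,3,1,0,1],[0,0,0,3,1,0,1],[0,0,0,3,1,0,1],[0,0,0,3,1,0,1],[0,0,0,3,1,0,1],[0,0,0,3,1,0,1]]'
python3 -m crank '[[0,0,0,2.5,1,0,1],[0,0,0,2,0.9,0,1],[0,0,0,0,0,0,1],[0,0,0,0,0,2.5,1],[0,0,0,0,0,2.5,1],[0,0,0,0,0,2.5,1],[0,0,0,0,0,2.5,1],[0,0,0,0,0,1.5,1],[0,0,0,0,0,0.5,1],[0,0,0,0,0,0,1]]'
```

```text
time_s: 6.4
eef_pos: [0.5249, 0.3253, 0.1619]
tool_rot: [[-0.0, 1.0, -0.001], [1.0, 0.0, -0.0], [-0.0, -0.001, -1.0]]
force: [0.4, 0.2, -0.8]
gripper_width: 0.0637
grasp_force: 65.9
time_s: 7.23
eef_pos: [0.5432, 0.3681, 0.0409]
tool_rot: [[0.0, 1.0, -0.003], [1.0, -0.0, -0.001], [-0.001, -0.003, -1.0]]
force: [0.2, -0.7, -1.0]
gripper_width: 0.0639
grasp_force: 65.9
```

```bash
python3 -m crank '[[0,0,0,0,0,0.5,1],[0,0,0,0,0,0.3,1],[0,0,0,0,0,0.15,1],[0,0,0,0,0,0,1],[0,0,0,0,0,0,1]]'; python3 - <<'E'
from h import *
c=snap('side','s1.png'); p=nets.cut_out('beaker1',c)[0]['pixels']; W=full(c)[p]; print(np.percentile(W,[2,50,98],0).round(3))
E
```

```text
time_s: 7.65
eef_pos: [0.5442, 0.3689, 0.0332]
tool_rot: [[-0.0, 1.0, 0.001], [1.0, 0.0, 0.0], [0.0, 0.001, -1.0]]
force: [-1.4, 0.3, -1.6]
gripper_width: 0.0637
grasp_force: 65.9
[[0.516 0.346 0.009]
 [0.546 0.39  0.044]
 [0.576 0.405 0.087]]
```

```bash
python3 -m crank '[[0,0,0,0,0,0.15,1],[0,0,0,0,0,0.15,1],[0,0,0,0,0,0,1],[0,0,0,0,0,0,1]]'
```

```text
time_s: 8.08
eef_pos: [0.5444, 0.369, 0.0316]
tool_rot: [[-0.0, 1.0, 0.001], [1.0, 0.0, 0.001], [0.001, 0.001, -1.0]]
force: [-4.7, -2.4, 15.3]
gripper_width: 0.0633
grasp_force: 67.1
```

```bash
python3 -m crank '[[0,0,0,0,0,0,0.1],[0,0,0,0,0,0,0],[0,0,0,0,0,0,0],[0,0,0,0,0,0,0],[0,0,0,0,0,-1,0],[0,0,0,0,0,-3,0],[0,0,0,0,0,-3.5,0],[0,0,0,0,0,-3.5,0],[0,0,0,0,0,-3.5,0],[0,0,0,0,0,-2.5,0]]'; python3 - <<'E'
from h import *
c=snap('side','s2.png'); p=nets.cut_out('beaker1',c)[0]['pixels']; W=full(c)[p]; print(np.percentile(W,[2,50,98],0).round(3)); jars(c)
c=snap('top'); jars(c)
E
```

```text
time_s: 8.92
eef_pos: [0.5446, 0.3691, 0.2041]
tool_rot: [[-0.0, 1.0, 0.003], [1.0, 0.0, 0.002], [0.002, 0.003, -1.0]]
force: [0.3, 0.7, 0.9]
gripper_width: 0.0857
grasp_force: 0.0
[[0.516 0.344 0.008]
 [0.547 0.375 0.05 ]
 [0.576 0.405 0.086]]
cap 125 mid [ 0.498 -0.051  0.116] r 0.0246
cap 355 mid [ 0.555 -0.392  0.071] r 0.0265
cap 340 mid [ 0.455 -0.277  0.07 ] r 0.0263
cap 356 mid [ 0.442 -0.382  0.071] r 0.026
```

View pics/s2.png

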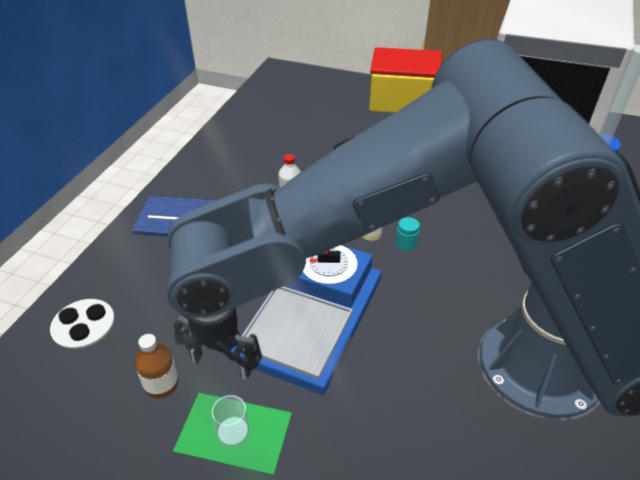

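The beaker stands upright on the mat at (232,420) and the jars haven't moved. Now the first jar.

```bash
python3 -m crank '[[0,0,0,-3.5,-0.5,0,0],[0,0,0,-3.5,-0.5,0,0],[0,0,0,-3.5,-0.5,0,0],[0,0,0,-3.5,-0.5,0,0],[0,0,0,-3.5,-0.5,0,0],[0,0,0,-3.5,-0.5,0,0],[0,0,0,-3.5,-0.5,0,0],[0,0,0,-3.5,-0.5,0,0],[0,0,0,-3.5,-0.5,0,0],[0,0,0,-3.5,-0.5,0,0]]'
python3 -m crank '[[0,0,0,-3.5,-0.5,0,0],[0,0,0,-3.5,-0.5,0,0],[0,0,0,-3.5,-0.5,0,0],[0,0,0,-3.5,-0.5,0,0],[0,0,0,-3.5,-0.5,0,0],[0,0,0,-3.5,-0.5,0,0],[0,0,0,-3.5,-0.5,0,0],[0,0,0,-3.5,-0.5,0,0],[0,0,0,-1.6,0.1,0,0],[0,0,0,0,0,0,0]]'
python3 -m crank '[[0,0,0,0,0,0,0],[0,0,0,0,0,2.5,0],[0,0,0,0,0,2.5,0],[0,0,0,0,0,2.5,0],[0,0,0,0,0,2,0],[0,0,0,0,0,0,0]]'
```

```text
time_s: 9.9
eef_pos: [0.4929, 0.0173, 0.199]
tool_rot: [[-0.0, 1.0, -0.002], [1.0, 0.0, 0.0], [0.0, -0.002, -1.0]]
force: [0.8, -0.2, 0.1]
gripper_width: 0.0854
grasp_force: 0.0
time_s: 10.73
eef_pos: [0.4545, -0.2797, 0.1989]
tool_rot: [[0.003, 1.0, -0.001], [1.0, -0.003, 0.0], [0.0, -0.001, -1.0]]
force: [0.1, 0.2, 0.9]
gripper_width: 0.0853
grasp_force: 0.0
time_s: 11.23
eef_pos: [0.4535, -0.2743, 0.1012]
tool_rot: [[-0.002, 1.0, -0.005], [1.0, 0.002, 0.004], [0.004, -0.005, -1.0]]
force: [-0.6, 0.7, -0.7]
gripper_width: 0.0854
grasp_force: 0.0
```

```bash
python3 -m crank '[[0,0,0,-0.2,0.1,2,0],[0,0,0,0,0,2,0],[0,0,0,0,0,2,0],[0,0,0,0,0,1.5,0],[0,0,0,0,0,0,0.3],[0,0,0,0,0,0,0.6],[0,0,0,0,0,0,1],[0,0,0,0,0,0,1],[0,0,0,0,0,0,1],[0,0,0,0,0,0,1]]'
```

```text
time_s: 12.07
eef_pos: [0.457, -0.2794, 0.0316]
tool_rot: [[-0.0, 1.0, 0.002], [1.0, 0.0, -0.001], [-0.001, 0.002, -1.0]]
force: [0.6, 3.6, 8.7]
gripper_width: 0.054
grasp_force: 64.0
```

```bash
python3 -m crank '[[0,0,0,0,0,-1.5,1],[0,0,0,0,0,-3,1],[0,0,0,0,0,-3.5,1],[0,0,0,0,0,-3.5,1],[0,0,0,0,0,-3,1],[0,0,0,2,0.8,0,1],[0,0,0,3.2,0.8,0,1],[0,0,0,3.2,0.8,0,1],[0,0,0,3.2,0.8,0,1],[0,0,0,3.2,0.8,0,1]]'
python3 -m crank '[[0,0,0,3.2,0.8,0,1],[0,0,0,3.2,0.8,0,1],[0,0,0,3.2,0.8,0,1],[0,0,0,3.2,0.8,0,1],[0,0,0,3.2,0.8,0,1],[0,0,0,3.2,0.8,0,1],[0,0,0,3.2,0.7,0,1],[0,0,0,3.2,0.6,0,1],[0,0,0,3.2,0,0,1],[0,0,0,0,0,0,1]]'; python3 - <<'E'
from h import *
c=snap('side','s3.png'); print(manip.get_state()['eef_pos'])
for m in nets.cut_out('jar1',c):
    W=full(c)[m['pixels']]; print(m['conf'],np.percentile(W,[3,97],0).round(3).tolist())
E
```

```text
time_s: 12.9
eef_pos: [0.4962, -0.1297, 0.1759]
tool_rot: [[0.0, 1.0, 0.001], [1.0, -0.0, -0.0], [-0.0, 0.001, -1.0]]
force: [1.3, 0.7, -1.4]
gripper_width: 0.0541
grasp_force: 64.0
time_s: 13.73
eef_pos: [0.5569, 0.1615, 0.1757]
tool_rot: [[-0.003, 1.0, 0.001], [1.0, 0.003, 0.001], [0.001, 0.001, -1.0]]
force: [0.8, -0.4, -1.9]
gripper_width: 0.0543
grasp_force: 64.0
[0.55677887 0.15931946 0.17557118]
0.91 [[0.333, -0.292, 0.006], [0.383, -0.243, 0.073]]
0.82 [[0.417, -0.398, 0.004], [0.466, -0.353, 0.073]]
0.8 [[0.528, -0.392, 0.003], [0.574, -0.362, 0.064]]
0.57 [[0.531, 0.149, 0.151], [0.579, 0.192, 0.217]]
0.38 [[0.77, -0.02, 0.004], [0.799, 0.067, 0.034]]
```

View pics/s3.png

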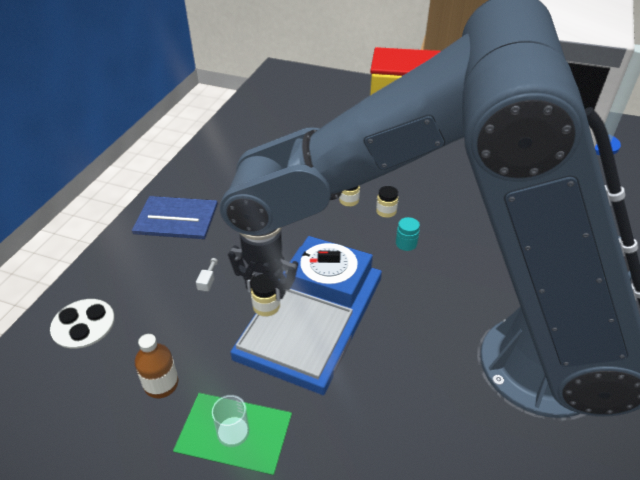

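The jar hangs upright in the fingers at (265,300). Now I lower it.

```bash
python3 -m crank '[[0,0,0,0.8,0.3,0,1],[0,0,0,0,0,2,1],[0,0,0,0,0,2,1],[0,0,0,0,0,2,1],[0,0,0,0,0,1.5,1],[0,0,0,0,0,0.5,1],[0,0,0,0,0,0,1],[0,0,0,0,0,0.5,1],[0,0,0,0,0,0.4,1],[0,0,0,0,0,0,1]]'
```

```text
time_s: 14.67
eef_pos: [0.5601, 0.1647, 0.0858]
tool_rot: [[0.0, 1.0, 0.0], [1.0, -0.0, 0.0], [0.0, 0.0, -1.0]]
force: [0.4, 0.5, -2.1]
gripper_width: 0.0538
grasp_force: 64.0
```

```bash
python3 -m crank '[[0,0,0,0,0,0.2,1],[0,0,0,0,0,0.2,1],[0,0,0,0,0,0.1,1],[0,0,0,0,0,0,1],[0,0,0,0,0,0,1]]'
```

```text
time_s: 15.08
eef_pos: [0.5604, 0.1649, 0.0811]
tool_rot: [[-0.0, 1.0, 0.001], [1.0, 0.0, 0.0], [0.0, 0.001, -1.0]]
force: [0.3, 1.5, 0.9]
gripper_width: 0.0544
grasp_force: 64.1
```

```bash
python3 -m crank '[[0,0,0,0,0,0,0.2],[0,0,0,0,0,0,0],[0,0,0,0,0,0,0],[0,0,0,0,0,0,0],[0,0,0,0,0,-1,0],[0,0,0,0,0,-2.5,0],[0,0,0,0,0,-3,0],[0,0,0,0,0,-3,0],[0,0,0,0,0,-2.5,0],[0,0,0,0,0,0,0]]'; python3 - <<'E'
from h import *
c=snap('side','s4.png'); jars(c)
for m in nets.cut_out('jar1',c):
    W=full(c)[m['pixels']]; print(m['conf'],np.percentile(W,[3,97],0).round(3).tolist())
c=snap('top'); jars(c)
E
```

```text
time_s: 15.92
eef_pos: [0.5622, 0.1653, 0.2069]
tool_rot: [[-0.0, 1.0, 0.008], [1.0, 0.0, 0.002], [0.002, 0.008, -1.0]]
force: [0.6, -0.1, 0.9]
gripper_width: 0.0851
grasp_force: 0.0
cap 164 mid [ 0.553 -0.386  0.068] r 0.028
cap 228 mid [ 0.443 -0.38   0.068] r 0.0313
cap 126 mid [ 0.498 -0.05   0.115] r 0.0248
cap 438 mid [0.562 0.169 0.117] r 0.0287
0.83 [[0.534, 0.144, 0.053], [0.585, 0.195, 0.123]]
0.68 [[0.333, -0.294, 0.003], [0.384, -0.242, 0.073]]
0.67 [[0.418, -0.398, 0.006], [0.462, -0.352, 0.074]]
0.6 [[0.529, -0.402, 0.005], [0.578, -0.363, 0.073]]
0.15 [[0.458, -0.094, 0.087], [0.538, -0.012, 0.121]]
cap 351 mid [ 0.555 -0.392  0.07 ] r 0.0267
cap 356 mid [ 0.442 -0.382  0.071] r 0.0261
```

```bash
python3 -m crank '[[0,0,0,-3.4,-0.75,0,0],[0,0,0,-3.4,-0.75,0,0],[0,0,0,-3.4,-0.75,0,0],[0,0,0,-3.4,-0.75,0,0],[0,0,0,-3.4,-0.75,0,0],[0,0,0,-3.4,-0.75,0,0],[0,0,0,-3.4,-0.75,0,0],[0,0,0,-3.4,-0.75,0,0],[0,0,0,-3.4,-0.75,0,0],[0,0,0,-3.4,-0.75,0,0]]'
python3 -m crank '[[0,0,0,-3.4,-0.75,0,0],[0,0,0,-3.4,-0.75,0,0],[0,0,0,-3.4,-0.75,0,0],[0,0,0,-3.4,-0.75,0,0],[0,0,0,-3.4,-0.75,0,0],[0,0,0,-3.4,-0.75,0,0],[0,0,0,-0.5,0,0,0],[0,0,0,0,0,0,0],[0,0,0,0,0,0,0]]'; python3 - <<'E'
from h import *
c=snap('top','t5.png'); jars(c); c=snap('side'); jars(c)
E
```

```text
time_s: 16.9
eef_pos: [0.4838, -0.1765, 0.1996]
tool_rot: [[-0.0, 1.0, -0.002], [1.0, 0.0, 0.001], [0.001, -0.002, -1.0]]
force: [0.4, 0.5, -0.0]
gripper_width: 0.0858
grasp_force: 0.0
time_s: 17.65
eef_pos: [0.4397, -0.3835, 0.1996]
tool_rot: [[0.001, 1.0, -0.001], [1.0, -0.001, 0.002], [0.002, -0.001, -1.0]]
force: [0.7, -0.0, 1.3]
gripper_width: 0.0853
grasp_force: 0.0
cap 353 mid [ 0.555 -0.391  0.071] r 0.026
cap 206 mid [ 0.445 -0.377  0.071] r 0.0253
cap 210 mid [ 0.556 -0.391  0.068] r 0.0314
cap 233 mid [ 0.444 -0.38   0.067] r 0.0289
cap 120 mid [ 0.498 -0.05   0.116] r 0.0244
cap 440 mid [0.562 0.17  0.118] r 0.0282
```

```bash
python3 -m crank '[[0,0,0,0.1,0.3,2.5,0],[0,0,0,0,0,2.5,0],[0,0,0,0,0,2.5,0],[0,0,0,0,0,2.5,0],[0,0,0,0,0,2.5,0],[0,0,0,0,0,2,0],[0,0,0,0,0,2,0],[0,0,0,0,0,0.9,0],[0,0,0,0,0,0,0],[0,0,0,0,0,0,0]]'
python3 -m crank '[[0,0,0,0,0,0,0.3],[0,0,0,0,0,0,0.6],[0,0,0,0,0,0,1],[0,0,0,0,0,0,1],[0,0,0,0,0,0,1],[0,0,0,0,0,0,1],[0,0,0,0,0,-1.5,1],[0,0,0,0,0,-3,1],[0,0,0,0,0,-3.5,1],[0,0,0,0,0,-3.5,1]]'
```

```text
time_s: 18.58
eef_pos: [0.4435, -0.3828, 0.0273]
tool_rot: [[-0.001, 1.0, -0.0], [1.0, 0.001, 0.0], [0.0, -0.0, -1.0]]
force: [0.0, 0.2, -0.3]
gripper_width: 0.0857
grasp_force: 0.0
time_s: 19.42
eef_pos: [0.4428, -0.3829, 0.1434]
tool_rot: [[0.0, 1.0, -0.0], [1.0, -0.0, 0.0], [0.0, -0.0, -1.0]]
force: [0.4, -0.5, -0.8]
gripper_width: 0.0538
grasp_force: 63.5
```

```bash
python3 -m crank '[[0,0,0,0,0,-3.5,1],[0,0,0,2.5,0.1,0,1],[0,0,0,3.3,0.1,0,1],[0,0,0,3.3,0.1,0,1],[0,0,0,3.3,0.1,0,1],[0,0,0,3.3,0.1,0,1],[0,0,0,3.3,0.1,0,1],[0,0,0,3.3,0.1,0,1],[0,0,0,3.3,0.1,0,1],[0,0,0,3.3,0.1,0,1]]'
python3 -m crank '[[0,0,0,3.3,0.1,0,1],[0,0,0,3.3,0.1,0,1],[0,0,0,3.3,0.1,0,1],[0,0,0,3.3,0.1,0,1],[0,0,0,3.3,0.1,0,1],[0,0,0,3.3,0.1,0,1],[0,0,0,3.3,0.1,0,1],[0,0,0,3.3,0.1,0,1],[0,0,0,1.2,0,0,1],[0,0,0,0,0,0,1]]'; python3 - <<'E'
from h import *
c=snap('side','s6.png'); print(manip.get_state()['eef_pos'])
for m in nets.cut_out('jar1',c):
    W=full(c)[m['pixels']]; print(m['conf'],np.percentile(W,[3,97],0).round(3).tolist())
E
```

```text
time_s: 20.25
eef_pos: [0.4519, -0.0927, 0.1774]
tool_rot: [[0.0, 1.0, 0.001], [1.0, -0.0, -0.0], [-0.0, 0.001, -1.0]]
force: [1.1, -0.3, -0.8]
gripper_width: 0.0543
grasp_force: 63.5
time_s: 21.08
eef_pos: [0.4599, 0.1839, 0.1772]
tool_rot: [[-0.003, 1.0, 0.001], [1.0, 0.003, 0.001], [0.001, 0.001, -1.0]]
force: [-0.0, -0.7, -0.6]
gripper_width: 0.0543
grasp_force: 63.5
[0.45987752 0.18243755 0.17704166]
0.82 [[0.534, 0.149, 0.057], [0.585, 0.195, 0.124]]
0.81 [[0.333, -0.292, 0.004], [0.383, -0.243, 0.073]]
0.79 [[0.435, 0.172, 0.154], [0.484, 0.213, 0.221]]
```

```bash
python3 -m crank '[[0,0,0,-0.7,0,0,1],[0,0,0,0,0,2,1],[0,0,0,0,0,2,1],[0,0,0,0,0,2,1],[0,0,0,0,0,1.5,1],[0,0,0,0,0,1,1],[0,0,0,0,0,0.6,1],[0,0,0,0,0,0.2,1],[0,0,0,0,0,0,1],[0,0,0,0,0,0,1]]'; python3 -m crank '[[0,0,0,0,0,0.2,1],[0,0,0,0,0,0.2,1],[0,0,0,0,0,0,1],[0,0,0,0,0,0,1]]'
```

```text
time_s: 22.02
eef_pos: [0.4605, 0.1747, 0.0845]
tool_rot: [[0.0, 1.0, 0.001], [1.0, -0.0, 0.0], [0.0, 0.001, -1.0]]
force: [-0.1, 0.0, -1.4]
gripper_width: 0.0542
grasp_force: 63.5
time_s: 22.35
eef_pos: [0.4601, 0.1748, 0.0799]
tool_rot: [[-0.0, 1.0, 0.0], [1.0, 0.0, 0.0], [0.0, 0.0, -1.0]]
force: [0.5, -0.8, -0.5]
gripper_width: 0.0541
grasp_force: 63.5
```

```bash
python3 -m crank '[[0,0,0,0,0,0.2,1],[0,0,0,0,0,0.2,1],[0,0,0,0,0,0,1],[0,0,0,0,0,0,1]]';python3 - <<'E'
from h import *
c=snap('side','s7.png'); print(manip.get_state()['force'])
for m in nets.cut_out('jar1',c):
    W=full(c)[m['pixels']]; print(m['conf'],np.percentile(W,[1,3,97],0).round(3).tolist())
E
```

```text
time_s: 22.68
eef_pos: [0.4603, 0.1749, 0.0759]
tool_rot: [[-0.0, 1.0, 0.0], [1.0, 0.0, 0.0], [0.0, 0.0, -1.0]]
force: [-0.2, 1.1, 1.5]
gripper_width: 0.054
grasp_force: 63.8
[0.38139404 1.0967953  1.70759241]
0.86 [[0.559, -0.529, 0.017], [0.56, -0.524, 0.022], [0.608, -0.476, 0.073]]
0.75 [[0.433, 0.161, 0.048], [0.434, 0.165, 0.051], [0.485, 0.204, 0.121]]
0.75 [[0.332, -0.318, -0.001], [0.333, -0.292, 0.004], [0.383, -0.243, 0.073]]
0.55 [[0.53, 0.144, 0.05], [0.534, 0.147, 0.053], [0.585, 0.195, 0.121]]
```

Contact. Release, lift and measure the last jar.

```bash
python3 -m crank '[[0,0,0,0,0,0,0.2],[0,0,0,0,0,0,0],[0,0,0,0,0,0,0],[0,0,0,0,0,0,0],[0,0,0,0,0,-1,0],[0,0,0,0,0,-2.5,0],[0,0,0,0,0,-3,0],[0,0,0,0,0,-3,0],[0,0,0,0,0,-3,0],[0,0,0,0,0,0,0]]'; python3 - <<'E'
from h import *
c=snap('side'); jars(c)
c=snap('top'); jars(c)
E
```

```text
time_s: 23.62
eef_pos: [0.4623, 0.1754, 0.2068]
tool_rot: [[-0.0, 1.0, 0.008], [1.0, 0.0, 0.002], [0.002, 0.008, -1.0]]
force: [0.4, 0.3, 0.5]
gripper_width: 0.0856
grasp_force: 0.0
cap 72 mid [ 0.487 -0.054  0.116] r 0.0133
cap 435 mid [0.561 0.169 0.116] r 0.0276
cap 230 mid [0.464 0.184 0.116] r 0.0244
cap 352 mid [ 0.555 -0.392  0.07 ] r 0.0264
```

```bash
python3 -m crank '[[0,0,0,-3.3,0.55,0,0],[0,0,0,-3.3,0.55,0,0],[0,0,0,-3.3,0.55,0,0],[0,0,0,-3.3,0.55,0,0],[0,0,0,-3.3,0.55,0,0],[0,0,0,-3.3,0.55,0,0],[0,0,0,-3.3,0.55,0,0],[0,0,0,-3.3,0.55,0,0],[0,0,0,-3.3,0.55,0,0],[0,0,0,-3.3,0.55,0,0]]'
python3 -m crank '[[0,0,0,-3.3,0.55,0,0],[0,0,0,-3.3,0.55,0,0],[0,0,0,-3.3,0.55,0,0],[0,0,0,-3.3,0.55,0,0],[0,0,0,-3.3,0.55,0,0],[0,0,0,-3.3,0.55,0,0],[0,0,0,-3.3,0.55,0,0],[0,0,0,-0.6,0,0,0],[0,0,0,0,0,0,0],[0,0,0,0,0,0,0]]'; python3 - <<'E'
from h import *
c=snap('top'); jars(c); c=snap('side'); jars(c)
E
```

```text
time_s: 24.55
eef_pos: [0.5144, -0.1567, 0.1996]
tool_rot: [[0.0, 1.0, -0.002], [1.0, -0.0, 0.001], [0.001, -0.002, -1.0]]
force: [0.8, 0.6, 0.7]
gripper_width: 0.0855
grasp_force: 0.0
time_s: 25.38
eef_pos: [0.553, -0.3915, 0.1994]
tool_rot: [[0.0, 1.0, -0.002], [1.0, -0.0, 0.002], [0.002, -0.002, -1.0]]
force: [0.3, 0.6, -0.5]
gripper_width: 0.0856
grasp_force: 0.0
cap 69 mid [ 0.563 -0.379  0.07 ] r 0.0206
cap 218 mid [ 0.556 -0.39   0.067] r 0.0312
cap 120 mid [ 0.497 -0.05   0.115] r 0.0251
cap 439 mid [0.561 0.169 0.117] r 0.0278
cap 212 mid [0.465 0.186 0.116] r 0.0248
```

```bash
python3 -m crank '[[0,0,0,0,0.2,2.5,0],[0,0,0,0,0,2.5,0],[0,0,0,0,0,2.5,0],[0,0,0,0,0,2.5,0],[0,0,0,0,0,2.5,0],[0,0,0,0,0,2,0],[0,0,0,0,0,2,0],[0,0,0,0,0,0.9,0],[0,0,0,0,0,0,0],[0,0,0,0,0,0,0]]'
python3 -m crank '[[0,0,0,0,0,0,0.3],[0,0,0,0,0,0,0.6],[0,0,0,0,0,0,1],[0,0,0,0,0,0,1],[0,0,0,0,0,0,1],[0,0,0,0,0,0,1],[0,0,0,0,0,-1.5,1],[0,0,0,0,0,-3,1],[0,0,0,0,0,-3.5,1],[0,0,0,0,0,-3.5,1]]'
```

```text
time_s: 26.32
eef_pos: [0.5559, -0.3918, 0.0274]
tool_rot: [[-0.001, 1.0, 0.0], [1.0, 0.001, -0.0], [-0.0, 0.0, -1.0]]
force: [1.5, 0.2, 0.4]
gripper_width: 0.0851
grasp_force: 0.0
time_s: 27.15
eef_pos: [0.5552, -0.3919, 0.1439]
tool_rot: [[0.0, 1.0, -0.0], [1.0, -0.0, 0.0], [0.0, -0.0, -1.0]]
force: [-0.1, 0.0, -0.8]
gripper_width: 0.0543
grasp_force: 63.6
```

```bash
python3 -m crank '[[0,0,0,0,0,-3.5,1],[0,0,0,2.5,-0.35,0,1],[0,0,0,3.3,-0.35,0,1],[0,0,0,3.3,-0.35,0,1],[0,0,0,3.3,-0.35,0,1],[0,0,0,3.3,-0.35,0,1],[0,0,0,3.3,-0.35,0,1],[0,0,0,3.3,-0.35,0,1],[0,0,0,3.3,-0.35,0,1],[0,0,0,3.3,-0.35,0,1]]'
python3 -m crank '[[0,0,0,3.3,-0.35,0,1],[0,0,0,3.3,-0.35,0,1],[0,0,0,3.3,-0.35,0,1],[0,0,0,3.3,-0.35,0,1],[0,0,0,3.3,-0.35,0,1],[0,0,0,2.4,-0.1,0,1],[0,0,0,0,0,0,1],[0,0,0,0,0,0,1]]'; python3 - <<'E'
from h import *
c=snap('side','s8.png'); print(manip.get_state()['eef_pos'])
for m in nets.cut_out('jar1',c):
    W=full(c)[m['pixels']]; print(m['conf'],np.percentile(W,[3,97],0).round(3).tolist())
E
```

```text
time_s: 27.98
eef_pos: [0.5236, -0.1018, 0.178]
tool_rot: [[0.0, 1.0, 0.001], [1.0, -0.0, -0.0], [-0.0, 0.001, -1.0]]
force: [0.9, -0.3, -2.4]
gripper_width: 0.0545
grasp_force: 63.6
time_s: 28.65
eef_pos: [0.5055, 0.0866, 0.1777]
tool_rot: [[-0.002, 1.0, 0.001], [1.0, 0.002, -0.0], [-0.0, 0.001, -1.0]]
force: [0.0, -0.4, -1.9]
gripper_width: 0.0543
grasp_force: 63.6
[0.50558325 0.08573621 0.17754315]
0.91 [[0.434, 0.154, 0.055], [0.483, 0.204, 0.122]]
0.8 [[0.534, 0.147, 0.055], [0.585, 0.195, 0.122]]
0.7 [[0.48, 0.072, 0.155], [0.527, 0.115, 0.222]]
0.68 [[0.333, -0.288, 0.007], [0.383, -0.242, 0.073]]
```

```bash
python3 -m crank '[[0,0,0,0,0,2,1],[0,0,0,0,0,2,1],[0,0,0,0,0,2,1],[0,0,0,0,0,1.5,1],[0,0,0,0,0,1,1],[0,0,0,0,0,0.8,1],[0,0,0,0,0,0.2,1],[0,0,0,0,0,0.2,1],[0,0,0,0,0,0,1],[0,0,0,0,0,0,1]]'; python3 -m crank '[[0,0,0,0,0,0.2,1],[0,0,0,0,0,0.2,1],[0,0,0,0,0,0,1],[0,0,0,0,0,0,1]]'
```

```text
time_s: 29.58
eef_pos: [0.506, 0.0857, 0.0804]
tool_rot: [[0.0, 1.0, 0.001], [1.0, -0.0, 0.0], [0.0, 0.001, -1.0]]
force: [-0.4, -0.1, -0.2]
gripper_width: 0.0544
grasp_force: 63.6
time_s: 29.92
eef_pos: [0.5059, 0.0858, 0.076]
tool_rot: [[-0.0, 1.0, 0.001], [1.0, 0.0, 0.0], [0.0, 0.001, -1.0]]
force: [1.2, 1.2, 0.4]
gripper_width: 0.0542
grasp_force: 63.8
```

```bash
python3 -m crank '[[0,0,0,0,0,0.1,1],[0,0,0,0,0,0,0.2],[0,0,0,0,0,0,0],[0,0,0,0,0,0,0],[0,0,0,0,0,0,0],[0,0,0,0,0,-1,0],[0,0,0,0,0,-2.5,0],[0,0,0,0,0,-3,0],[0,0,0,0,0,-3,0],[0,0,0,0,0,-3,0]]'; python3 -m crank '[[0,0,0,3,0,0,0],[0,0,0,3,0,0,0],[0,0,0,3,0,0,0],[0,0,0,3,0,0,0],[0,0,0,0,0,0,0],[0,0,0,0,0,0,0],[0,0,0,0,0,0,0]]'; cat >> h.py <<'E'
def dial(c):
    W=full(c); h=cv2.cvtColor(c['img'],cv2.COLOR_RGB2HSV)
    for th in('bezel_grip','zero_mark','pointer_tip'):
        for m in nets.mark_of(th,c)[:2]:
            p=np.array(m['xy'])*[640,480]; w=world(c,p,.11 if th=='bezel_grip' else .092)[0]; d=w[:2]-[.498,-.05]
            print(th,round(m['conf'],2),p.round(1),w.round(3),'cw deg world',round(-np.degrees(np.arctan2(d[1],d[0])),1),'r',round(np.hypot(*d),3))
E
python3 - <<'E'
from h import *
for n in('top','side'):
    c=snap(n); jars(c); dial(c); x,y=(328,278) if n=='top' else (325,262)
    cv2.imwrite(f'pics/d_{n}.png',cv2.resize(c['img'][y-50:y+50,x-60:x+60,::-1],None,fx=5,fy=5,interpolation=cv2.INTER_CUBIC))
E
```

```text
time_s: 30.75
eef_pos: [0.5053, 0.0858, 0.202]
tool_rot: [[-0.0, 1.0, 0.0], [1.0, 0.0, 0.0], [0.0, 0.0, -1.0]]
force: [0.3, 0.2, -0.3]
gripper_width: 0.0855
grasp_force: 0.0
time_s: 31.33
eef_pos: [0.5054, 0.2054, 0.2001]
tool_rot: [[-0.0, 1.0, -0.0], [1.0, 0.0, -0.0], [-0.0, -0.0, -1.0]]
force: [0.1, 0.3, 0.2]
gripper_width: 0.0856
grasp_force: 0.0
bezel_grip 0.98 [328.9 279.3] [ 0.493 -0.057  0.11 ] cw deg world 125.9 r 0.009
zero_mark 0.59 [321.1 259.9] [ 0.539 -0.04   0.092] cw deg world -13.5 r 0.043
pointer_tip 0.52 [342.6 264.9] [ 0.526 -0.09   0.092] cw deg world 54.9 r 0.049
cap 121 mid [ 0.497 -0.049  0.116] r 0.0245
cap 428 mid [0.562 0.169 0.116] r 0.0283
cap 234 mid [0.464 0.185 0.115] r 0.0259
bezel_grip 0.73 [326.6 254.3] [ 0.505 -0.055  0.11 ] cw deg world 34.2 r 0.009
zero_mark 0.72 [308.5 260.7] [ 0.544 -0.038  0.092] cw deg world -15.0 r 0.048
pointer_tip 0.42 [320.9 243.6] [ 0.537 -0.103  0.092] cw deg world 53.6 r 0.065
pointer_tip 0.18 [163.9 384.9] [0.684 0.372 0.092] cw deg world -66.3 r 0.461
```

View pics/d_side.png

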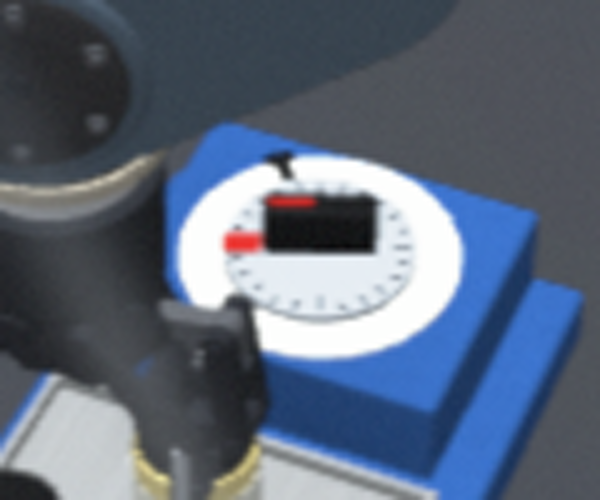

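View pics/d_top.png

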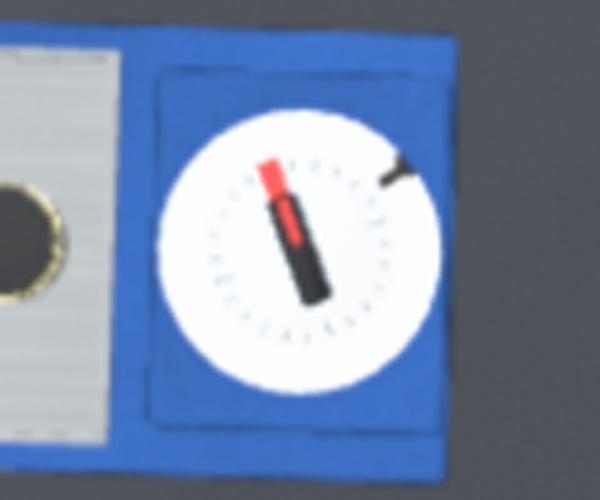

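Both crops show the red mark about 20° anticlockwise of +x and the pointer tip about 51° clockwise of it. I'll now measure the angles properly.

```bash
cat >> h.py <<'E'
def angles(c):
    x0,y0=278,228; im=c['img'][y0:y0+100,x0:x0+120].astype(int); h=cv2.cvtColor(im.astype(np.uint8),cv2.COLOR_RGB2HSV)
    g=lambda m: np.argwhere(m)[:,::-1]+[x0,y0]
    pw=lambda m,z: world(c,g(m),z)[:,:2]
    n,l,s,_=cv2.connectedComponentsWithStats((h[...,1]<40).astype(np.uint8)&(im.min(2)>200)); i=1+np.argmax(np.where(s[1:,2]<70,s[1:,4],0))
    hull=cv2.convexHull(g(l==i).astype(np.int32))[:,0]; cen,r=cv2.fitEllipse(world(c,hull,.088)[:,:2].astype(np.float32))[:2]; print('centre',np.round(cen,4),'diam',np.round(r,4))
    W=full(c)[y0:y0+100,x0:x0+120]; d=np.hypot(*(W[...,:2]-cen).transpose(2,0,1))
    red=(h[...,1]>130)&((h[...,0]<8)|(h[...,0]>172)); dark=(im.max(2)<110)
    for nm,m in(('red',red&(d<.065)),('redrim',red&(d>.032)&(d<.065)),('bar',(dark|red)&(d<.035)),('ptr',dark&(d>.042)&(d<.07))):
        z=.119 if nm=='bar' else .092
        p=pw(m,z)-(cen); e=p.mean(0); print(nm,m.sum(),'mean',(e+cen).round(4),'r',round(np.hypot(*e),4),'cw deg',round(-np.degrees(np.arctan2(e[1],e[0])),1))
        if nm=='bar': v=np.linalg.svd(p-e)[2][0]; print('  axis cw',round(-np.degrees(np.arctan(v[1]/v[0])),1))
E
python3 - <<'E'
from h import *
angles(snap('top'))
E
```

```text
centre [ 0.497  -0.0539] diam [0.1315 0.1317]
red 43 mean [ 0.5196 -0.0464] r 0.0238 cw deg -18.4
redrim 12 mean [ 0.5325 -0.0418] r 0.0375 cw deg -18.8
bar 118 mean [ 0.498  -0.0533] r 0.0012 cw deg -30.7
  axis cw -18.4
ptr 9 mean [ 0.5329 -0.1014] r 0.0596 cw deg 52.9
```

```bash
python3 -m crank '[[0,0,0,-3,0,0,0.3],[0,0,0,-3.5,0,0,0.3],[0,0,0,-3.5,-0.7,0,0.3],[0,0,0,-3.5,0,0,0.3],[0,0,0,-3.5,0,0,0.3],[0,0,0,-3.5,0,0,0.3],[0,0,0,-3.3,0,0,0.3],[0,0,0,-2,0,0,0.3],[0,0,0,0,0,0,0.3]]'
python3 -m crank '[[0,0,7.1,0,0,0,0.3],[0,0,7.1,0,0,0,0.3],[0,0,7.1,0,0,0,0.3],[0,0,7.1,0,0,0,0.3],[0,0,7.1,0,0,0,0.3],[0,0,7.1,0,0,0,0.3],[0,0,7.1,0,0,0,0.3],[0,0,7.1,0,0,0,0.3],[0,0,7.1,0,0,0,0.3],[0,0,7.1,0,0,0,0.3]]'
python3 -m crank '[[0,0,0.6,0,0,0,0.3],[0,0,0,0,0,2,0.3],[0,0,0,0,0,2,0.3],[0,0,0,0,0,2,0.3],[0,0,0,0,0,1,0.3],[0,0,0,0,0,0,0.3],[0,0,0,0,0,0,0.3]]'
```

```text
time_s: 32.53
eef_pos: [0.4986, -0.0555, 0.1999]
tool_rot: [[0.003, 1.0, 0.0], [1.0, -0.003, -0.001], [-0.001, 0.0, -1.0]]
force: [-0.9, 0.6, 0.1]
gripper_width: 0.0595
grasp_force: 0.0
time_s: 33.37
eef_pos: [0.4986, -0.0516, 0.1998]
tool_rot: [[0.947, 0.32, -0.0], [0.32, -0.947, 0.0], [-0.0, -0.0, -1.0]]
force: [0.7, 0.1, 0.1]
gripper_width: 0.0595
grasp_force: 0.0
time_s: 33.95
eef_pos: [0.4987, -0.0521, 0.13]
tool_rot: [[0.948, 0.317, -0.0], [0.317, -0.948, 0.0], [-0.0, -0.0, -1.0]]
force: [0.3, -0.8, -0.2]
gripper_width: 0.0599
grasp_force: 0.0
```

```bash
python3 -m crank '[[0,0,0,0,0,1.5,0.3],[0,0,0,0,0,1.4,0.3],[0,0,0,0,0,0,0.3],[0,0,0,0,0,0,0.6],[0,0,0,0,0,0,0.8],[0,0,0,0,0,0,1],[0,0,0,0,0,0,1],[0,0,0,0,0,0,1],[0,0,0,0,0,0,1]]'
```

```text
time_s: 34.7
eef_pos: [0.4994, -0.053, 0.1021]
tool_rot: [[0.949, 0.316, 0.002], [0.316, -0.949, -0.001], [0.002, 0.002, -1.0]]
force: [-0.4, -5.4, 6.7]
gripper_width: 0.0148
grasp_force: 59.6
```

```bash
python3 -m crank '[[0,0,6,0,0,0,1],[0,0,6,0,0,0,1],[0,0,6,0,0,0,1],[0,0,6,0,0,0,1],[0,0,6,0,0,0,1],[0,0,6,0,0,0,1],[0,0,6,0,0,0,1],[0,0,6,0,0,0,1],[0,0,6,0,0,0,1],[0,0,6,0,0,0,1]]'; python3 -m crank '[[0,0,6,0,0,0,1],[0,0,4.8,0,0,0,1],[0,0,0,0,0,0,1],[0,0,0,0,0,0,1],[0,0,0,0,0,0,0.5],[0,0,0,0,0,0,0.3],[0,0,0,0,0,0,0.3],[0,0,0,0,0,0,0.3]]'; python3 -m crank '[[0,0,0,0,0,-2,0.3],[0,0,0,0,0,-3,0.3],[0,0,0,0,0,-3,0.3],[0,0,0,0,0,-3,0.3],[0,0,0,0,0,-3.5,0.3],[0,0,0,-3,2.5,0,0.3],[0,0,0,-3,2.5,0,0.3],[0,0,0,-3,2.5,0,0.3],[0,0,0,-3,2.5,0,0.3],[0,0,0,-3,2.5,0,0.3]]'
```

```text
time_s: 35.53
eef_pos: [0.4992, -0.0544, 0.1021]
tool_rot: [[0.745, -0.667, 0.002], [-0.667, -0.745, -0.004], [0.004, 0.002, -1.0]]
force: [-5.6, -19.1, 6.8]
gripper_width: 0.0145
grasp_force: 59.7
time_s: 36.2
eef_pos: [0.4987, -0.0521, 0.101]
tool_rot: [[0.61, -0.792, 0.0], [-0.792, -0.61, 0.0], [0.0, -0.0, -1.0]]
force: [-0.2, -0.7, -0.2]
gripper_width: 0.0596
grasp_force: 0.0
time_s: 37.03
eef_pos: [0.3061, -0.0091, 0.2455]
tool_rot: [[0.61, -0.792, -0.0], [-0.792, -0.61, 0.0], [-0.0, -0.0, -1.0]]
force: [0.6, 0.7, 0.9]
gripper_width: 0.0594
grasp_force: 0.0
```

```bash
python3 - <<'E'
from h import *
for n in('top','side'):
    c=snap(n,f'f_{n}.png'); jars(c); dial(c)
    if n=='top':
        angles(c); cv2.imwrite('pics/d2.png',cv2.resize(c['img'][228:328,268:388,::-1],None,fx=5,fy=5,interpolation=cv2.INTER_CUBIC))
E
```

```text
bezel_grip 0.87 [327.5 277.9] [ 0.496 -0.054  0.11 ] cw deg world 115.0 r 0.004
zero_mark 0.87 [340.8 262. ] [ 0.533 -0.086  0.092] cw deg world 45.8 r 0.051
pointer_tip 0.41 [344.3 263. ] [ 0.531 -0.095  0.092] cw deg world 53.7 r 0.055
centre [ 0.497  -0.0539] diam [0.1315 0.1317]
red 47 mean [ 0.5119 -0.0727] r 0.024 cw deg 51.6
redrim 15 mean [ 0.5197 -0.0831] r 0.037 cw deg 52.1
bar 114 mean [ 0.4976 -0.0555] r 0.0017 cw deg 70.1
  axis cw 51.8
ptr 9 mean [ 0.5329 -0.1014] r 0.0596 cw deg 52.9
cap 94 mid [ 0.499 -0.048  0.116] r 0.0302
cap 145 mid [0.539 0.103 0.115] r 0.023
cap 424 mid [0.562 0.17  0.116] r 0.0278
cap 233 mid [0.464 0.184 0.115] r 0.0265
bezel_grip 0.6 [327.1 253.8] [ 0.505 -0.057  0.11 ] cw deg world 45.6 r 0.01
zero_mark 0.82 [324.2 243.4] [ 0.529 -0.106  0.092] cw deg world 60.6 r 0.064
pointer_tip 0.58 [293.6 329.5] [0.501 0.163 0.092] cw deg world -89.3 r 0.213
pointer_tip 0.57 [320.6 243.4] [ 0.538 -0.103  0.092] cw deg world 53.1 r 0.066
```

View pics/d2.png

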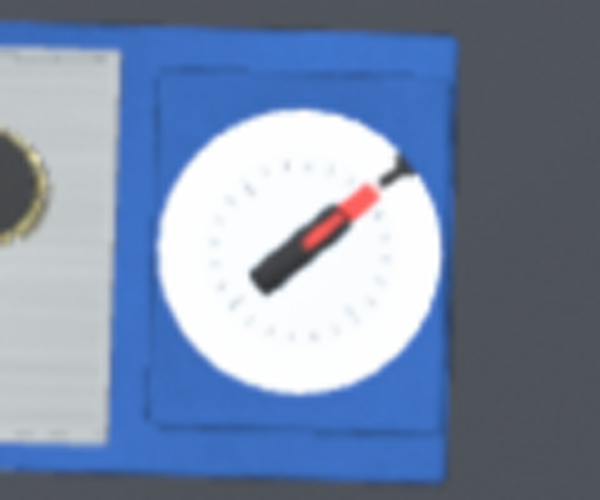

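View pics/f_side.png

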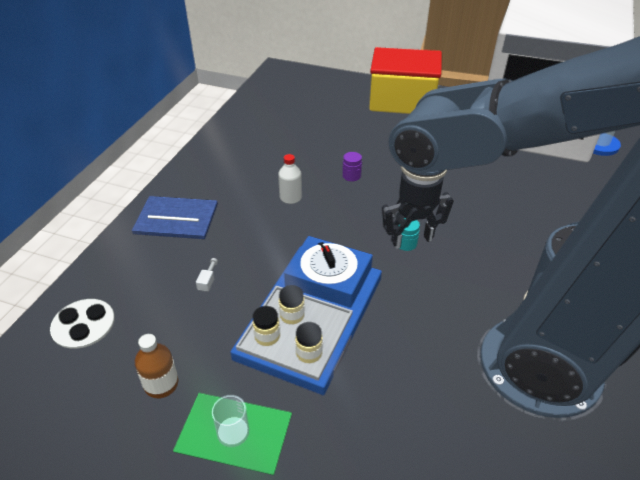

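The red mark meets the pointer tip (377,190 and 383,183 in the crop), and the beaker stands on the mat. The third jar has been knocked about 3 cm, to (291,303), and seems to stand upright on the pan. I'll check all the jars before handing in.

```bash
python3 - <<'E'
from h import *
P=np.array([.508,.135]); a=np.radians(-3.3); R=np.array([[np.cos(a),-np.sin(a)],[np.sin(a),np.cos(a)]])
for n in('side','top'):
    c=snap(n); F=full(c)
    for m in nets.cut_out('jar1',c):
        W=F[m['pixels']]; q=np.percentile(W,[3,97],0)
        if q[1,1]>0 and m['conf']>.2:
            cap=W[(W[:,2]>q[1,2]-.008)]; mid=(np.percentile(cap,3,0)+np.percentile(cap,97,0))/2; print(n,round(m['conf'],2),q.round(3).tolist(),'cap mid',mid.round(3),'pan frame',((mid[:2]-P)@R).round(3),'top plane std',cap[:,2].std().round(4))
    b=nets.cut_out('beaker1',c)
    if b: print('beaker',np.percentile(F[b[0]['pixels']],[3,97],0).round(3).tolist())
s=manip.get_state(); print(s['time_s'],s['eef_pos'],s['force'])
cv2.imwrite('pics/f2.png',cv2.resize(c['img'][200:340,120:370,::-1],None,fx=3,fy=3))
E
```

```text
side 0.95 [[0.506, 0.075, 0.053], [0.555, 0.121, 0.121]] cap mid [0.532 0.096 0.118] pan frame [ 0.026 -0.038] top plane std 0.0677
side 0.68 [[0.434, 0.156, 0.053], [0.483, 0.204, 0.121]] cap mid [0.46  0.177 0.118] pan frame [-0.05   0.039] top plane std 0.0868
side 0.58 [[0.534, 0.147, 0.052], [0.586, 0.195, 0.121]] cap mid [0.561 0.168 0.118] pan frame [0.051 0.036] top plane std 0.0876
beaker [[0.458, -0.092, 0.087], [0.539, -0.011, 0.12]]
top 0.87 [[0.535, 0.139, 0.049], [0.583, 0.19, 0.123]] cap mid [0.56  0.166 0.12 ] pan frame [0.051 0.034] top plane std 0.0024
top 0.85 [[0.435, 0.148, 0.051], [0.485, 0.199, 0.124]] cap mid [0.46  0.175 0.121] pan frame [-0.05   0.037] top plane std 0.1156
top 0.62 [[0.448, 0.305, -0.003], [0.639, 0.436, 0.011]] cap mid [0.544 0.37  0.008] pan frame [0.022 0.237] top plane std 0.0951
top 0.58 [[0.507, 0.066, 0.077], [0.555, 0.115, 0.124]] cap mid [0.532 0.092 0.12 ] pan frame [ 0.026 -0.041] top plane std 0.1385
beaker [[0.515, 0.342, 0.003], [0.573, 0.404, 0.086]]
37.7333 [ 0.30815567 -0.00969907  0.24564686] [-0.17630009  0.53467369 -0.12686904]
```

View pics/f2.png

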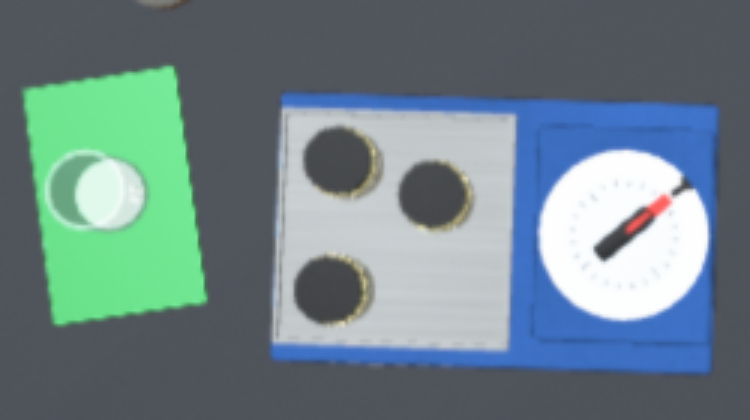

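All three jars stand upright well inside the pan (caps at 120 mm, pan frame within ±51 mm), the beaker is at the mat's centre, and the mark meets the pointer. Handing in.

```bash
python3 -c "from plant import hand_in; print(hand_in())"
```

```text
the job is handed in; nothing more can be done
None
```

The job is handed in, with no verdict returned: in the last pictures the beaker stood on the mat, all three jars stood upright on the pan (one had been knocked about 3 cm but stayed within limits), and the zero mark met the pointer to about 1°.

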